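# Hold the angle gauge on the practice bone at the set mark

## Robot

A 6-joint arm with a two-finger parallel gripper is mounted at the origin on the work surface. World frame = base frame: x ahead of the robot, y to its left, z up, the work surface at z = 0. Lengths are in m, angles in rad, forces in N, time in s.
With the tool pointing down it reaches from about 0.35 to 0.8 m from the base axis. Payload 7.3 kg.
Tool frame: the origin (TCP) lies at the very end of the fingers, on their centre line; the grasp point (between the pads) lies 19 mm behind it (arm.hold_point_z is the distance from the TCP to the grasp point, in m); z points along the fingers, y is the line along which they close (so a half turn about z gives the same grasp; the last joint's range is limited). The gripper opens to 85 mm and grips with 20 to 120 N. Pads are 22 mm wide; open, the fingers measure 114 mm over their backs; the gripper's body (76 mm by 85 mm) begins 54 mm behind the grasp point. The pads swing forward as they close: fully open they stand 13 mm farther back than shut.
Start: joints at [-1.327, 0.342, 1.524, -0, 1.275, -0.146], TCP at [0.2, -0.486, 0.231] pointing down, gripper open.
Joint ranges: [-2.53, 2.53], [-0.77, 2.02], [0.04, 2.7], [-1, 4.14], [0.28, 2.66], [-3.11, 3.11]. Speed limits (rad/s): [2.57, 2.57, 3.14, 3.14, 3.14, 3.14].

## Interface

Orientations are given as a unit quaternion [x, y, z, w].
In Python, from station import arm gives the robot as it stands. The module is installed in compiled form; this text tells all that it offers. Calls block until the motion is done:
- arm.goto(position, orientation): joint-space move of the TCP to a pose.
- arm.move_straight(position, attitude=None, max_speed=0.15, contact_N=None): straight line of the TCP; attitude=None keeps the orientation; max_speed is the mean speed in m/s. With contact_N (N) it stops when the force on the tool has changed by that much, and returns True; else False.
- arm.move_j(angles): joint-space move.
- arm.release() and arm.close(f_grip=None): open the fingers fully, or close them until they stop; f_grip is the grip in N (None keeps the last).
- arm.dwell(seconds).
- arm.solve_ik(position, orientation): joint angles nearest the present ones, or None.
- arm.get_obs(): the state.
- arm.capture(name): name is "side" or "top"; returns a dict with "pixels" (480x640x3 uint8, red, green, blue), "vfov" (degrees; the focal length in pixels is half the picture's height over the tangent of half this angle, whatever the lens; pixels are square), "cx", "cy" (the principal point, pixels), "dist" ([k1, k2, p1, p2, k3] as OpenCV has them; the pictures are not rectified), "extrinsics" (4x4, takes a point from world to camera coordinates). Camera axes: x right, y down, z forward; pixel columns grow to the right and rows downward; lengths in m; the calibration is good to about 2 mm. A picture is of the moment at which its call begins. There is no depth.
A pose or a line that the arm cannot do raises arm.Unreachable and nothing moves.
- arm.job_done(): hands the job in; it is judged then, once.
Trained networks look in a picture, given as the dict that the camera call returned (one of the last four; its "shot" number tells which), for a name from the list of things; names that differ only in an ending like _2 or _b are one class to them, and where a whole thing is asked for, a point or a joint stands for the part that bears it (a point fixed in the world has none). Each returns a list of dicts, best first, with "p" (0 to 1); they miss things now and then, are a little off and sometimes report something else, mostly with a low value. They report only what shows in the picture. A call takes as long as a camera call. They do not tell look-alikes from the thing itself.
- arm.search_frame(picture, thing): "extent" ([centre column, centre row, width, height] in pixels, round what is visible of it).
- arm.trace(picture, thing): "mask" (480x640 bool, what is visible of it) and "extent" ([centre column, centre row, width, height] in pixels, round what is visible of it).
- arm.place_of(picture, thing): "xy" ([column, row] in pixels: a listed point, or the origin of a listed thing).
The state is a dict: "clock": time; "joint_positions": joint angles; "qd": joint speeds; "tau": joint torques, N m; "tool_pos": TCP position; "ee_rot": TCP orientation; "wrist_force": force on the tool from outside, world axes, zero at the start; "moment": the same for the moment, N m; "opening": finger opening in m; "gripper_force": force on a finger pad.
Only numpy, scipy, OpenCV 4.12 (cv2) and the standard library are available. Lean on these libraries where they do the work, as an engineer would, in place of code of your own. Each camera call takes 0.05 s, during which the arm holds its last target. There are 200 camera calls.

## Task

Set the bone holder down inside the white outline on the blue mat, lined up with it, and let go. Then take the angle gauge by its black stem, stand it upright across the bare middle of the bone, and rock it over there until its swinging pointer settles on the red mark. Finish holding the gauge there, still pressing only lightly on the bone, so that a partner can line up the wire by it; leave the other things on the table where they are.

Things in the scene. Friction and masses are not known exactly. Their poses are not given: they have to be found in the camera images.
- holder: Bone holder, one loose rigid piece of about 0.6 kg: white board 220 x 100 x 14 mm, a foam bone clamped above it. Origin at the centre of the board's underside, x along the bone, z up. Bone axis 60 mm up; bare between the clamps (x from -65 to +65 mm): grip it there across y to carry it. Clamps at x = -80 and +80 mm: 20 mm thick, 62 mm wide, 95 mm high. Starts on the table.
- bone_mid (a point): Middle of the bare bone, on its axis, 60 mm above the holder's underside; axes as the holder. Ivory bone, a cylinder of 30 mm diameter, uneven by a rough ridge along its bare length: a rounded rib of 4 mm radius, its centre line 13 mm from the bone's axis, 40 degrees over from the top towards +y (2 mm proud). Foam, but hard: it does not give.
- mat: Blue work mat, 270 x 150 x 3 mm, fixed to the table; origin at the centre of its underside, x along its long side, z up.
- spot (a point): Centre of the white taped outline, on the mat's top face (3 mm above the table). The outline's inside measures 240 x 124 mm, long side along the mat's x; the holder may lie in it either way round.
- gauge: Gravity angle gauge, 0.3 kg, standing on the table. Origin at the centre of its flat underside, z up along the stem, x = normal of the dial and pointer's axis, y along the foot. Steel foot 32 (x) x 84 (y) x 6 mm; round case 84 mm across, 16 thick, centred 54 mm up; black stem 14 (x) x 24 (y) mm, 94 to 150 mm up, pinched across x. White dial, pointer and mark show on both faces.
- stem (a point): Point to grip on the black stem: 126 mm above the foot's underside, in the middle of the stem; axes as the gauge. When the gauge stands across the bone (its foot across, the dial normal along the bone) the dial may face either end.
- pointer (a joint): Angle (rad) of the black pointer swinging in the dial, 33 mm long; it hangs plumb from the dial's centre and settles within 0.5 s. 0 = pointing at the foot (gauge upright); positive = tip towards the gauge's +y, as when the gauge is leaned so that the +y end of its foot goes down; it reads the lean angle.
- mark (a joint): Angle (rad) of the red mark on the dial's rim, same zero and sense as the pointer; preset, locked, differs from job to job. The pointer is on the mark when both values agree.
- pointer_tip (a point): Tip of the pointer, 33 mm from the dial's centre, in the middle plane of the case.
- mark_tip (a point): Inner end of the red mark, 33 mm from the dial's centre, in the middle plane of the case; the mark is 4 mm wide.
- pad: Bystander: skin-coloured suture practice pad, 100 x 140 x 12 mm; origin at the centre of its underside.
- packs: Bystander: open cardboard box of suture packs, 120 x 170 x 45 mm; origin at the centre of its underside.
- needle_holder: Bystander: steel needle holder with gilt rings, about 140 mm long along its y, 45 mm wide, 8 mm high; origin under its middle.
- marker: Bystander: skin marker pen, white with a purple cap, 134 mm long along its y, 13 mm high; origin under its middle.
Mind the look-alikes: they are no part of the job. Several things have the shape of the holder; the one meant has the colours described above.

How it is judged:
On the way, in this order (a step that is already met when the one before it is completed fails the run):
1. the bone holder lies inside the outline and is let go (horizontal distance between holder and spot below 0.016 m and angle between the x axis of holder and the x axis of mat, either way round below 0.14 rad and angle between holder's own z axis and vertical below 0.05 rad and height (world z) of holder between 0.001 and 0.006 m and linear speed of holder below 0.03 m/s and contact force between the fingers and holder below 0.1 N), for 0.2 s.
2. the held gauge stands upright on the bare bone, its pointer near zero (contact force between gauge and holder above 0.3 N and contact force between the fingers and gauge above 1 N and x of gauge in the frame of holder between -0.045 and 0.045 m and y of gauge in the frame of holder between -0.03 and 0.03 m and z of gauge in the frame of holder between 0.066 and 0.088 m and angle between the x axis of gauge and the x axis of holder, either way round below 0.26 rad and angle between gauge's own x axis and vertical between 1.431 and 1.711 rad and contact force between the fingers and holder below 0.1 N and value of joint pointer between -0.09 and 0.09 rad), for 0.2 s.
3. rocked over on the bone, the pointer has settled on the red mark (contact force between gauge and holder above 0.3 N and contact force between the fingers and gauge above 1 N and x of gauge in the frame of holder between -0.045 and 0.045 m and y of gauge in the frame of holder between -0.03 and 0.03 m and z of gauge in the frame of holder between 0.066 and 0.088 m and angle between the x axis of gauge and the x axis of holder, either way round below 0.26 rad and angle between gauge's own x axis and vertical between 1.431 and 1.711 rad and contact force between the fingers and holder below 0.1 N and distance between pointer_tip and mark_tip below 0.002 m and velocity of joint pointer between -0.25 and 0.25 rad/s), for 0.3 s.
At the end, for the whole second after the job is handed in: Holder flat inside the outline (16 mm, 8 deg) and let go; gauge, held only by the fingers and the bone, pressing the bare bone with 0.3-25 N, dial across it within 15 deg and 8 deg of upright sideways, foot centre within 30 mm of its line; pointer still, tip within 2 mm of the mark (all of step 3 and horizontal distance between holder and spot below 0.016 m and angle between the x axis of holder and the x axis of mat, either way round below 0.14 rad and angle between holder's own z axis and vertical below 0.05 rad and height (world z) of holder between 0.001 and 0.006 m and linear speed of holder below 0.03 m/s and contact force between gauge and holder below 25 N); the arm keeps its last pose, push and grip.
It fails at once if the suture pad, box of packs, needle holder or marker pen is shifted by more than 30 mm (distance of any of pad, packs, needle_holder, marker from where it was at the start of the episode above 0.03 m).
It fails at once if the gauge is tipped over (angle between gauge's own z axis and vertical above 0.8 rad).
It fails at once if the gauge is pressed hard into the bone (more than 45 N) (contact force between gauge and holder above 45 N).
It also fails if it takes over 72 s, if anything falls off the work surface, if the arm or the gripper's body presses on something with over 40 N, if the wrist force passes 120 N, or if a joint passes its speed limit or range.

## Working session

There is one attempt and no reset: what is moved stays moved. The work goes in short steps, each a Python script; the robot and the scene stay as the last script left them, time stands still between calls to the robot, and variables do not carry over. Pictures are saved under pics/ and viewed, at most 13 in all, crops included, and the job is handed in when it is done.

```bash
mkdir -p pics; cat > h.py <<'E'
import numpy as np, cv2
from scipy.spatial.transform import Rotation as R
from station import arm
def K(p):
    f=240/np.tan(np.radians(p["vfov"])/2); return np.array([[f,0,p["cx"]],[0,f,p["cy"]],[0,0,1.]])
def ray(p,uv):
    n=cv2.undistortPoints(np.array([[uv]],float),K(p),np.array(p["dist"],float))[0,0]
    E=np.array(p["extrinsics"]); Rm,t=E[:3,:3],E[:3,3]
    return -Rm.T@t, Rm.T@np.array([n[0],n[1],1.])
def at_z(p,uv,z):
    o,d=ray(p,uv); return o+d*(z-o[2])/d[2]
def tri(obs):
    A=np.zeros((3,3));b=np.zeros(3)
    for p,uv in obs:
        o,d=ray(p,uv); d=d/np.linalg.norm(d); M=np.eye(3)-np.outer(d,d); A+=M;b+=M@o
    return np.linalg.solve(A,b)
def proj(p,X):
    E=np.array(p["extrinsics"]); return cv2.projectPoints(np.array(X,float).reshape(-1,1,3),cv2.Rodrigues(E[:3,:3])[0],E[:3,3],K(p),np.array(p["dist"],float))[0][:,0]
def save(p,n,crop=None,s=1):
    im=p["pixels"][...,::-1]
    if crop: x0,y0,x1,y1=crop; im=im[y0:y1,x0:x1]
    cv2.imwrite(f"pics/{n}.png",cv2.resize(np.ascontiguousarray(im),None,fx=s,fy=s,interpolation=cv2.INTER_CUBIC))
def down(yaw): # tool z down, tool y axis at angle yaw in world xy
    y=np.array([np.cos(yaw),np.sin(yaw),0]); z=np.array([0,0,-1.]); x=np.cross(y,z)
    return R.from_matrix(np.c_[x,y,z]).as_quat()
E
python3 - <<'E'
from h import *
t=arm.capture("top"); s=arm.capture("side"); save(t,"top0"); save(s,"side0")
for n,p in(("top",t),("side",s)):
    E=np.array(p["extrinsics"]); print(n,p["vfov"],np.round(-E[:3,:3].T@E[:3,3],3),np.round(E[2,:3],2))
    for th in("holder","bone_mid","mat","spot","gauge","stem","pointer_tip","mark_tip"):
        print(n,th,[(np.round(r["xy"]).tolist(),round(r["p"],2)) for r in arm.place_of(p,th)])
E
```

```text
top 48.01515634113948 [ 0.329 -0.098  1.1  ] [ 0.13  0.03 -0.99]
top holder [([405.0, 226.0], 0.61), ([434.0, 379.0], 0.56)]
top bone_mid [([438.0, 381.0], 0.6), ([410.0, 222.0], 0.56)]
top mat [([494.0, 215.0], 0.73), ([188.0, 229.0], 0.61)]
top spot [([189.0, 229.0], 0.93)]
top gauge [([301.0, 181.0], 0.79)]
top stem [([297.0, 169.0], 0.74)]
top pointer_tip []
top mark_tip [([493.0, 216.0], 0.69)]
side 45.73668521323986 [-0.072  0.562  1.039] [ 0.44 -0.51 -0.74]
side holder [([349.0, 237.0], 0.81), ([467.0, 288.0], 0.69)]
side bone_mid [([472.0, 278.0], 0.92), ([346.0, 221.0], 0.56)]
side mat [([225.0, 358.0], 0.68)]
side spot [([222.0, 356.0], 0.91)]
side gauge [([263.0, 273.0], 0.55)]
side stem [([259.0, 233.0], 0.76)]
side pointer_tip [([221.0, 360.0], 0.6), ([262.0, 265.0], 0.42)]
side mark_tip [([348.0, 239.0], 0.27)]
```

View pics/top0.png

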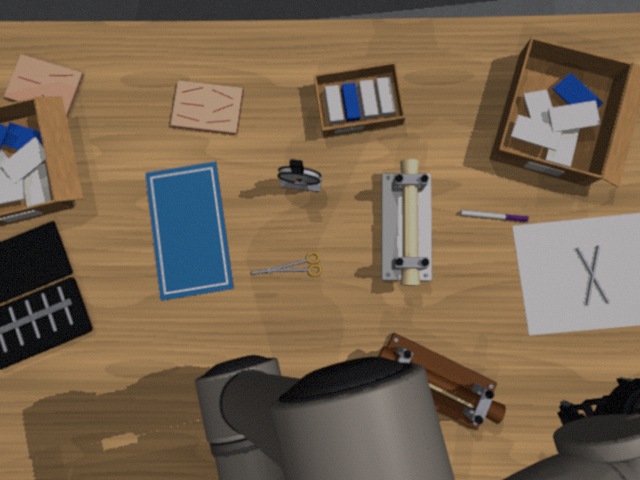

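View pics/side0.png

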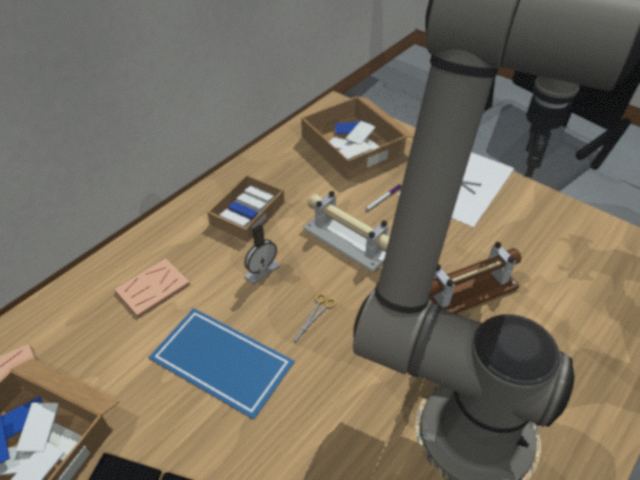

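The top view shows the white holder at (407,226) and a brown look-alike at (440,380). The mat is at (189,229), the gauge at (299,176), and the needle holder at (290,267). In the side view the white holder is at (347,237) and the brown one at (470,285). By the description the white board with the ivory bone is the target, so I'll check it in a close crop.

```bash
python3 - <<'E'
from h import *
t=arm.capture("top"); s=arm.capture("side"); save(t,"c1",(270,150,450,290),4.4)
save(s,"c2",(200,185,400,310),4)
print("gauge z0",at_z(t,(301,181),0),at_z(s,(263,273),0)); print("stem",tri([(t,(297,169)),(s,(259,233))]))
print("holder",tri([(t,(405,226)),(s,(349,237))]),"bone",tri([(t,(410,222)),(s,(346,221))]))
print("spot",at_z(t,(189,229),.003),at_z(s,(222,356),.003))
for p in(t,s):
    h=cv2.cvtColor(p["pixels"],cv2.COLOR_RGB2HSV); m=cv2.inRange(h,(95,120,60),(115,255,255))
    c=max(cv2.findContours(m,0,2)[0],key=cv2.contourArea)
    w=np.array([at_z(p,q,.003)[:2] for q in c[:,0]],np.float32); r=cv2.minAreaRect(w); print("mat",r)
    for g in arm.trace(p,"holder"): print(g["p"],g["extent"])
    for g in arm.trace(p,"gauge"): print("g",g["p"],g["extent"])
E
```

```text
gauge z0 [ 0.5913028  -0.02834425  0.        ] [ 0.58435818 -0.02562513  0.        ]
stem [ 0.58340482 -0.02840277  0.13478358]
holder [ 0.49353624 -0.24185025  0.01026153] bone [ 0.49828697 -0.24183516  0.06236593]
spot [0.49004626 0.20273978 0.003     ] [0.49231648 0.19696956 0.003     ]
mat ((0.48893415927886963, 0.20373809337615967), (0.26748454570770264, 0.14775975048542023), 9.225398063659668)
0.94 [406.1, 223.1, 53.9, 123.5]
0.72 [441.0, 380.9, 124.7, 94.7]
g 0.96 [300.5, 171.9, 39.7, 34.3]
g 0.24 [495.4, 214.2, 69.1, 8.8]
mat ((0.4896523058414459, 0.20287704467773438), (0.23439937829971313, 0.11825133860111237), 9.165668487548828)
0.82 [345.9, 230.1, 88.1, 83.5]
0.71 [476.6, 276.8, 91.4, 68.2]
g 0.7 [260.1, 254.9, 40.3, 59.2]
```

View pics/c1.png

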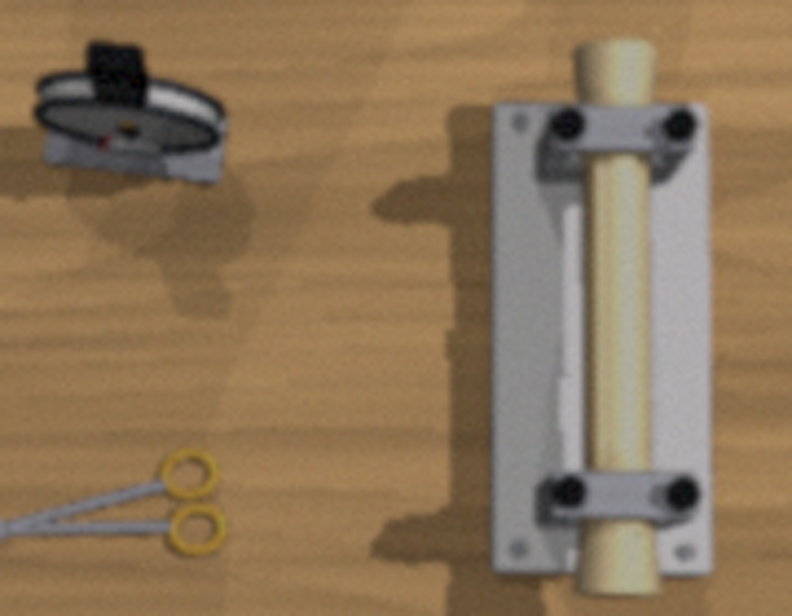

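View pics/c2.png

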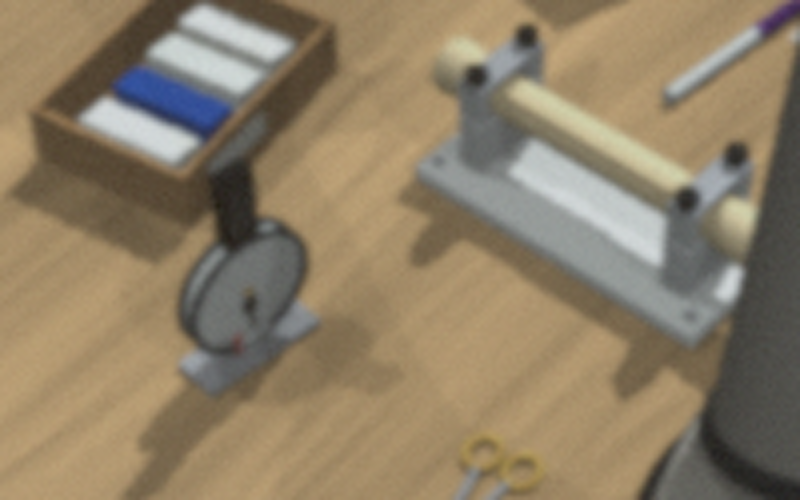

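c1 confirms the choice: white board and ivory bone, with board corners at about (382,174), (430,173), (432,280) and (382,280) in the full image. c2 shows the gauge standing with a red mark low on the dial at about (259,271). Next I'll compute the poses and pick up the holder.

```bash
python3 - <<'E'
from h import *
t=arm.capture("top"); s=arm.capture("side")
q=np.array([(494,104),(706,103),(712,573),(494,573)])/4.4+[270,150]
C=np.array([at_z(t,x,.014 if i<9 else 0)[:2] for i,x in enumerate(q)]); print(C, C.mean(0)); 
e=(C[0]+C[1]-C[2]-C[3]); yawh=np.arctan2(e[1],e[0]); print("yawh",yawh, np.linalg.norm(e)/2, np.linalg.norm(C[0]-C[1]))
F=[at_z(t,np.array(x)/4.4+[270,150],0)[:2] for x in((45,163),(218,182))]; d=F[0]-F[1]; print("foot",F,np.linalg.norm(d),"gauge y dir",np.arctan2(d[1],d[0]))
F=[at_z(s,np.array(x)/4+[200,185],0)[:2] for x in((213,394),(318,323))]; d=F[0]-F[1]; print("foot side",F,np.linalg.norm(d),np.arctan2(d[1],d[0]))
for p in(t,s):
    h=p["pixels"].astype(int); r=(h[...,0]>h[...,1]*1.8)&(h[...,0]>70)&(h[...,1]<90)
    y,x=np.nonzero(r); k=(abs(x-300 if p is t else x-258)<25)&(abs(y-180 if p is t else y-258)<30); print("red",x[k].mean(),y[k].mean(),k.sum())
E
```

```text
[[ 0.60251256 -0.1966496 ]
 [ 0.60228701 -0.29501946]
 [ 0.38371409 -0.29212622]
 [ 0.38361375 -0.1936022 ]] [ 0.49303185 -0.24434937]
yawh -0.013578668914216411 0.2187560299538462 0.09837011807128376
foot [array([0.57860001, 0.01504321]), array([ 0.56903269, -0.06716457])] 0.08276262185733596 gauge y dir 1.4549376993823353
foot side [array([0.57989714, 0.01233968]), array([ 0.56939453, -0.06757694])] 0.08060378284885956 1.4401256572873895
red nan nan 0
red nan nan 0<stdin>:10: RuntimeWarning: Mean of empty slice.
  ret = ret.dtype.type(ret / rcount)
```

```bash
python3 - <<'E'
from h import *
o=arm.get_obs(); M=R.from_quat(o["ee_rot"]).as_matrix(); print("tool y yaw",np.arctan2(M[1,1],M[0,1]))
yw=[np.pi/2-.0136,-np.pi/2-.0136]
for y in yw:
    print(y,arm.solve_ik([.4933,-.243,.2],down(y)),arm.solve_ik([.49,.203,.3],down(y+.175)))
E
```

```text
tool y yaw -1.1809908698984728
1.5571963267948965 [-5.97095137e-01  4.13620135e-01  1.50444274e+00 -4.44089210e-16
  1.22352978e+00 -2.15429146e+00] [ 2.48211700e-01  3.08262746e-01  1.38288489e+00 -4.44089210e-16
  1.45044501e+00 -1.48398463e+00]
-1.5843963267948966 [-5.97095137e-01  4.13620135e-01  1.50444274e+00 -4.44089210e-16
  1.22352978e+00  9.87301189e-01] [ 2.48211700e-01  3.08262746e-01  1.38288489e+00 -4.44089210e-16
  1.45044501e+00  1.65760803e+00]
```

```bash
python3 - <<'E'
from h import *
y=-np.pi/2-.0136; y2=y+.175
arm.release(); arm.goto([.4933,-.243,.2],down(y)); arm.move_straight([.4933,-.243,.041],max_speed=.12)
arm.close(30); o=arm.get_obs(); print(o["opening"],o["gripper_force"])
arm.move_straight([.4933,-.243,.3],max_speed=.2)
o=arm.get_obs(); print(o["opening"],o["wrist_force"],o["moment"])
arm.goto([.49,.203,.3],down(y2)); arm.move_straight([.49,.203,.12],max_speed=.2)
print(arm.get_obs()["clock"])
t=arm.capture("top"); s=arm.capture("side"); cv2.imwrite("pics/carry.png",np.hstack([t["pixels"][100:340,80:340,::-1],s["pixels"][220:460,100:360,::-1]]))
E
```

```text
0.029045045943712405 29.698181748390198
0.029083318795791235 [ 0.87057331 -0.2236502  -7.71626441] [-0.01228096 -0.01126267  0.00767181]
9.0917
```

View pics/carry.png

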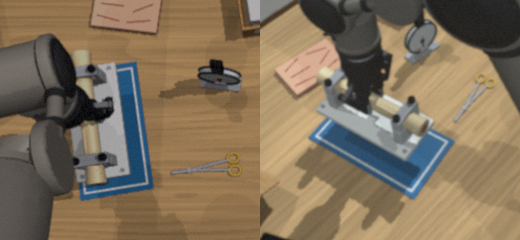

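The holder hangs level above the mat and is roughly lined up. I'll lower it and let go.

```bash
python3 - <<'E'
from h import *
arm.move_straight([.49,.203,.055],max_speed=.1)
print(arm.move_straight([.49,.203,.041],max_speed=.02,contact_N=4),arm.get_obs()["tool_pos"])
arm.release(); arm.dwell(.3); arm.move_straight([.49,.203,.25],max_speed=.2)
j=arm.get_obs()["joint_positions"]; arm.goto([.50,-.12,.3],down(-np.pi/2-.124))
print(arm.get_obs()["clock"])
t=arm.capture("top"); s=arm.capture("side"); save(t,"p1",(130,140,340,310),3.8)
print([r["xy"] for r in arm.place_of(t,"holder")],[r["xy"] for r in arm.place_of(s,"holder")],[r["xy"] for r in arm.place_of(t,"bone_mid")],[r["xy"] for r in arm.place_of(s,"bone_mid")])
save(s,"s1",(180,210,330,420),2.8)
E
```

```text
True [0.4899752  0.20310895 0.04454915]
13.85
[[432.3, 377.6], [181.0, 225.7], [187.2, 229.6]] [[218.3, 353.7], [466.3, 288.3]] [[439.3, 379.9]] [[471.7, 274.4], [214.9, 342.7]]
```

View pics/p1.png

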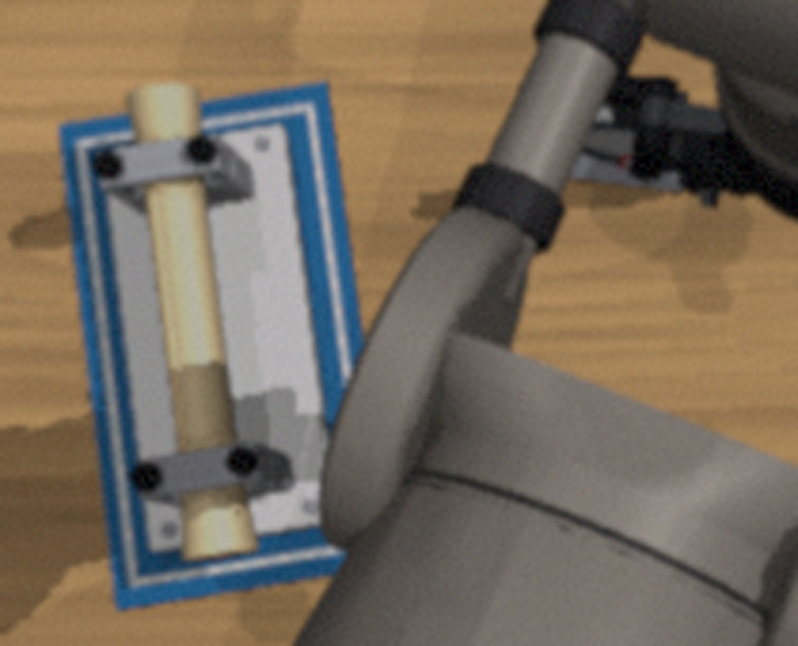

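View pics/s1.png

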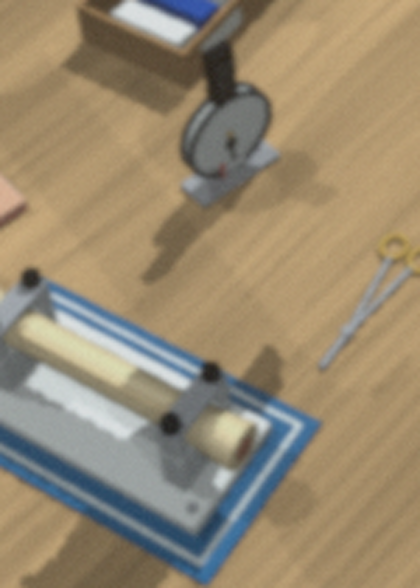

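The holder lies inside the outline and is aligned. The red mark shows on the dial at about (259,271) in the side image. Next I'll measure the mark angle and grasp the stem.

```bash
python3 - <<'E'
from h import *
s=arm.capture("side"); t=arm.capture("top")
yg=-.124; gx=np.array([np.cos(yg),np.sin(yg),0]); gy=np.array([-np.sin(yg),np.cos(yg),0]); c=np.array([.590,-.0285,.054])
im=s["pixels"].astype(float); w=np.clip(im[...,0]-im[...,1]*1.25-8,0,None); m=np.zeros_like(w); m[262:277,250:268]=1; w*=m
yy,xx=np.mgrid[:480,:640]; uv=(xx*w).sum()/w.sum(),(yy*w).sum()/w.sum(); print(uv,w.sum(),w.max(),np.argwhere(w>8).tolist())
for off in(-.008,0):
    o,d=ray(s,uv); P=o+d*(((c+off*gx)-o)@gx)/(d@gx); v=P-c; print("mark y,z",v@gy,v[2],np.degrees(np.arctan2(v@gy,-v[2])),np.hypot(v@gy,v[2]))
print("centre px",proj(s,[c-.008*gx]), "disc tops",proj(s,[c-.008*gx+[0,0,.042],c-.008*gx-[0,0,.042],c-.008*gx+.042*gy,c-.008*gx-.042*gy]))
# grasp: fingers closing along gauge x
for y in(yg,yg+np.pi,): print(y,arm.solve_ik([*c[:2],.2],down(y)))
for p in ([.49,.203,.3],):
  for y in(.161,.161-np.pi,.161+np.pi): print(y,arm.solve_ik(p,down(y)))
E
```

```text
(np.float64(nan), np.float64(nan)) 0.0 0.0 []
mark y,z nan nan nan nan
mark y,z nan nan nan nan
centre px [[262.62203195 257.98079618]] disc tops [[261.28731057 245.65134173]
 [263.89415757 269.74236486]
 [248.37542423 267.4503954 ]
 [276.45462785 248.78532943]]
-0.124 [-1.77971645e-01  4.86997120e-01  1.38422240e+00 -4.44089210e-16
  1.27037313e+00 -5.39716447e-02]
3.017592653589793 [-1.77971645e-01  4.86997120e-01  1.38422240e+00 -4.44089210e-16
  1.27037313e+00  3.08762101e+00]
0.161 [ 2.48211700e-01  3.08262746e-01  1.38288489e+00 -4.44089210e-16
  1.45044501e+00  8.72117004e-02]
-2.980592653589793 [ 2.48211700e-01  3.08262746e-01  1.38288489e+00 -4.44089210e-16
  1.45044501e+00 -3.05438095e+00]
3.302592653589793 [ 2.48211700e-01  3.08262746e-01  1.38288489e+00 -4.44089210e-16
  1.45044501e+00 -3.05438095e+00]<stdin>:5: RuntimeWarning: invalid value encountered in scalar divide
```

```bash
python3 - <<'E'
from h import *
yg=-.124; c=[.590,-.0285]; ym=.161
arm.goto([*c,.2],down(yg)); arm.move_straight([*c,.107],max_speed=.12); arm.close(60)
o=arm.get_obs(); print(o["opening"],o["gripper_force"],o["tool_pos"])
arm.move_straight([*c,.30],max_speed=.2); o=arm.get_obs(); print(o["opening"],o["wrist_force"])
arm.goto([.49,.203,.26],down(ym)); arm.dwell(.6); print(arm.get_obs()["clock"],arm.get_obs()["tool_pos"])
s=arm.capture("side"); t=arm.capture("top")
foot=np.array([.49,.203,.26-.107]); cen=foot+[0,0,.054]
u=proj(s,[cen])[0]; print(u); x,y=int(u[0]),int(u[1]); save(s,"g1",(x-60,y-60,x+60,y+60),5)
for th in("stem","pointer_tip","mark_tip","gauge"): print(th,[(r["xy"],round(r["p"],2)) for r in arm.place_of(s,th)])
E
```

```text
0.01335284283607274 59.02015149593353 [ 0.59002305 -0.02850559  0.10720906]
0.01337161199503553 [-0.07817975  0.41457123 -2.92596737]
19.775 [0.4900578  0.20290979 0.26002045]
[206.70556459 299.23625116]
stem [([204.5, 270.2], 0.87)]
pointer_tip [([210.9, 309.5], 0.37)]
mark_tip []
gauge [([208.2, 317.4], 0.81)]
```

View pics/g1.png

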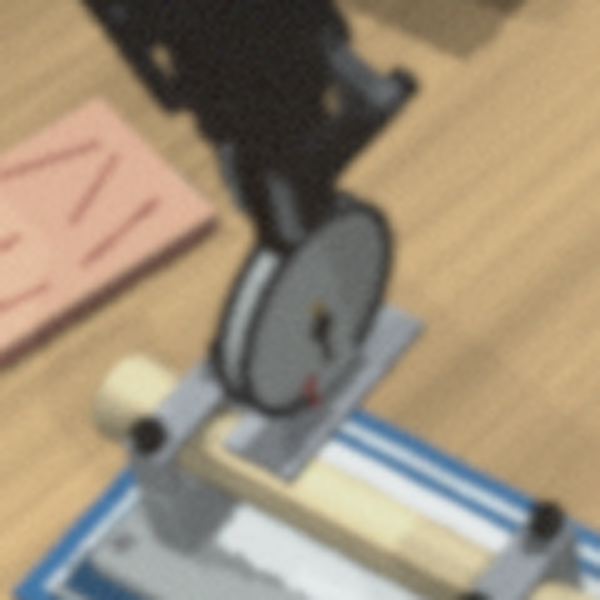

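The gauge is held upright over the bone. The pointer tip shows at crop (330,355) and the red mark around (311,390). I'll compute the mark angle from these.

```bash
cat >> h.py <<'E'
def dial_angle(p,uv,foot,Rg,shift=(0,0)):
    "angle & radius in gauge frame of pixel on the -x face"
    gx,gy,gz=Rg.T; c=foot+.054*gz-.008*gx
    o,d=ray(p,np.array(uv)-shift); P=o+d*((c-o)@gx)/(d@gx); v=P-c
    return np.degrees(np.arctan2(v@gy,-v@gz)),np.hypot(v@gy,v@gz)*1e3
def redmark(p,u,r=25,lo=.0):
    im=cv2.GaussianBlur(p["pixels"],(3,3),0).astype(float); w=im[...,0]-np.maximum(im[...,1],im[...,2])
    return w
E
python3 - <<'E'
from h import *
s=arm.capture("side"); Rg=R.from_euler("z",.161).as_matrix(); foot=np.array([.49,.203,.153])
c=foot+[0,0,.054]-.008*Rg[:,0]; a=np.radians(np.arange(0,360,45)); 
print("centre",proj(s,[c]),"rim",np.round((proj(s,[c+.042*(np.sin(x)*Rg[:,1]-np.cos(x)*Rg[:,2]) for x in a])-[146,239])*5).tolist())
w=redmark(s,0); sub=w[310:324,203:214]; print(np.round(sub).astype(int))
sh=np.array([209.2,300.4])-proj(s,[c])[0]
for S in((0,0),sh):
  for n,q in(("mark",(311,388)),("mark_in",(310,378)),("ptr",(330,355))): print(n,dial_angle(s,np.array(q)/5+[146,239],foot,Rg,S))
E
```

```text
centre [[210.18752304 301.00326424]] rim [[336.0, 378.0], [282.0, 415.0], [248.0, 391.0], [257.0, 317.0], [304.0, 238.0], [360.0, 204.0], [390.0, 233.0], [380.0, 303.0]]
[[ -2  -3  -4  -4  -4  -3  -3  -2  -1  -2  -3]
 [ -2  -4  -4  -4  -4  -3  -4  -3  -2  -3  -3]
 [ -3  -2  -3  -2  -2  -1  -2  -3  -3  -3  -3]
 [ -3  -3  -2   0   4   5   3  -1  -4  -4  -3]
 [ -3  -3  -2   3  12  14   9   2  -2  -3  -4]
 [ -4  -3   0   8  19  22  12   3  -2  -2  -3]
 [ -4  -3   2  12  23  24  14   3  -1  -3  -3]
 [ -3  -2   2  11  22  24  17   7   1  -3  -4]
 [ -3  -2   2   8  17  23  20  11   2  -3  -6]
 [ -2  -2   0   4  11  17  17   9   1  -6  -9]
 [ -1  -1   0   2   5   9   9   3  -3  -7  -9]
 [ -1  -2  -2  -1   1   1   0  -2  -6  -8 -11]
 [ -3  -4  -4  -4  -4  -3  -4  -6  -7 -10 -12]
 [ -5  -5  -5  -5  -5  -5  -6  -8  -9 -11 -13]]
mark (np.float64(22.291512722528363), np.float64(35.159555193267686))
mark_in (np.float64(25.121467161402588), np.float64(29.850038291318906))
ptr (np.float64(1.2954122069295413), np.float64(26.918839292882524))
mark (np.float64(17.12181552640396), np.float64(38.54976316739116))
mark_in (np.float64(18.856523833095483), np.float64(33.07332782104782))
ptr (np.float64(-2.6371016739230324), np.float64(31.244830624225614))
```

```bash
cat >> h.py <<'E'
R0=R.from_euler("z",.161); AX=np.array([.49,.203,.063])
def pose(lean,h,dx=0): # lean rad, h foot distance above bone axis -> TCP pos, quat
    g=R0*R.from_euler("x",-lean); n=g.as_matrix()[:,2]; f=AX+h*n
    tool=R0.inv()*R.from_quat(down(.161))
    return f+.107*n,(g*tool).as_quat(),f,g.as_matrix()
E
python3 - <<'E'
from h import *
p,q,_,_=pose(0,.020); arm.move_straight(p,q,max_speed=.1); arm.dwell(.3); w0=arm.get_obs()["wrist_force"]
p,q,_,_=pose(0,.011); print(arm.move_straight(p,q,max_speed=.015,contact_N=4)); arm.dwell(.6)
o=arm.get_obs(); print(o["tool_pos"],o["wrist_force"]-w0,o["moment"],o["opening"],o["clock"])
t=arm.capture("top"); s=arm.capture("side")
im=np.hstack([cv2.resize(t["pixels"][150:300,120:250,::-1],None,fx=3,fy=3),cv2.resize(s["pixels"][270:420,150:280,::-1],None,fx=3,fy=3)]); cv2.imwrite("pics/up.png",im)
E
```

```text
True
[0.49009734 0.20301263 0.18508432] [-0.02069468  0.01921999 10.80078492] [0.01758018 0.00586777 0.01128527] 0.013594351232111265 22.2917
```

View pics/up.png

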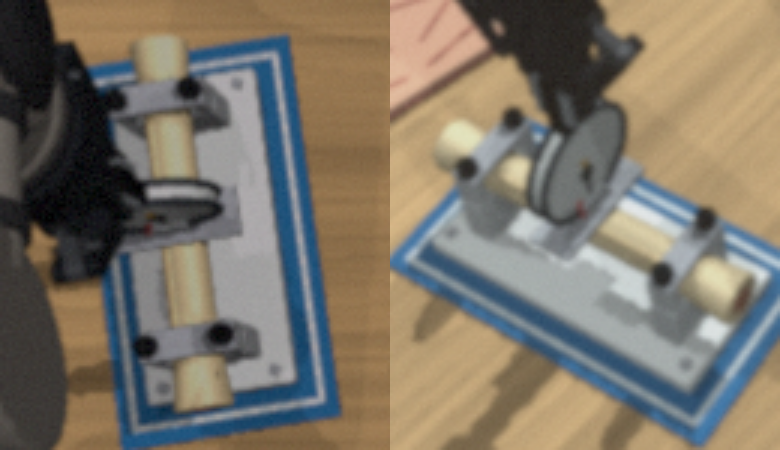

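The gauge stands upright across the middle of the bone with about 11 N of contact, and the pointer is at zero. Next I'll lift it slightly, lean it over and touch down again.

```bash
python3 - <<'E'
from h import *
L=np.radians(20.5)
p,q,_,_=pose(0,.022); arm.move_straight(p,q,max_speed=.05)
p,q,_,_=pose(L,.022); arm.move_straight(p,q,max_speed=.05); arm.dwell(.4); w0=arm.get_obs()["wrist_force"]
p,q,f,G=pose(L,.011); print(arm.move_straight(p,q,max_speed=.01,contact_N=3)); arm.dwell(.8)
o=arm.get_obs(); h=.011+(o["tool_pos"]-p)@G[:,2]; print("h",h,o["wrist_force"]-w0,o["moment"],o["clock"])
s=arm.capture("side"); f=AX+h*G[:,2]; c=f+.054*G[:,2]-.008*G[:,0]
u=proj(s,[c])[0]; x,y=(u-35).astype(int); print(u,(x,y)); save(s,"lean",(x,y,x+70,y+70),8)
print([(r["xy"],r["p"]) for r in arm.place_of(s,"pointer_tip")],[(r["xy"],r["p"]) for r in arm.place_of(s,"mark_tip")])
for r in(33,): print("pred tip at lean",[(a,((proj(s,[c+.033*(np.sin(np.radians(a))*G[:,1]-np.cos(np.radians(a))*G[:,2])])[0]-[x,y])*8).round()) for a in(15,20,25)])
E
```

```text
True
h 0.01630715640635095 [0.28271707 2.24161186 8.11239927] [ 0.04939721  0.09399532 -0.01475826] 25.625
[207.92819381 334.85050074] (np.int64(172), np.int64(299))
[([210.7, 342.6], 0.41)] []
pred tip at lean [(15, array([315., 353.])), (20, array([307., 362.])), (25, array([300., 371.]))]
```

View pics/lean.png

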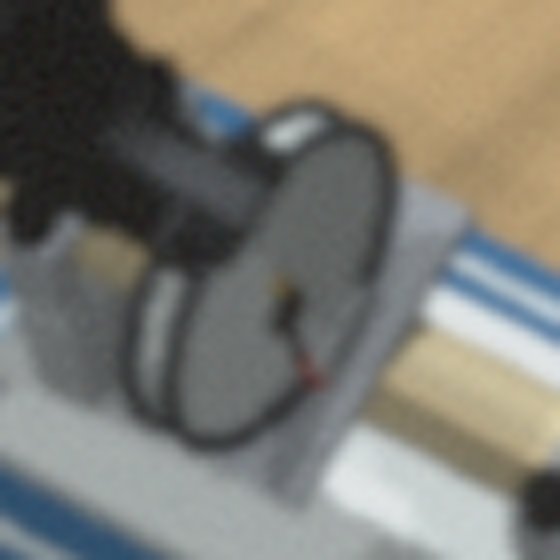

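The lean brings the pointer line (287,300)→(303,355) close to the red mark (300–315, 360–383). To check this, I'll rectify an averaged view of the dial.

```bash
python3 - <<'E'
from h import *
L=np.radians(20.5); _,_,_,G=pose(L,.0163); f=AX+.0163*G[:,2]; c=f+.054*G[:,2]-.008*G[:,0]
fr=[arm.capture("side") for _ in range(16)]; s=fr[0]; im=np.mean([p["pixels"] for p in fr],0).astype(np.float32)
N=560; k=.048; g=np.linspace(-k,k,N); Y,Z=np.meshgrid(-g,-g)  # left=+y, up=+z (world-vertical frame)
yv=R0.as_matrix()[:,1]; zv=np.array([0,0,1.])
P=c+Y[...,None]*yv+Z[...,None]*zv; uv=proj(s,P.reshape(-1,3)).astype(np.float32).reshape(N,N,2)
o=cv2.remap(im,uv[...,0],uv[...,1],cv2.INTER_CUBIC); np.save("rect.npy",o)
v=np.clip((o-20)*1.6,0,255).astype(np.uint8)[...,::-1].copy(); cv2.imwrite("pics/rect.png",v)
w=o[...,0]-np.maximum(o[...,1],o[...,2]); w[:N//2]=0; w[:,:150]=0; w[:,450:]=0; w=np.where(w>w[:480].max()*.4,w,0); n,lab,st,ce=cv2.connectedComponentsWithStats((w>0).astype(np.uint8)); print(st[1:],ce[1:])
E
```

```text
[[ 253  422   53  123 3791]] [[276.68055922 484.46452123]]
```

View pics/rect.png

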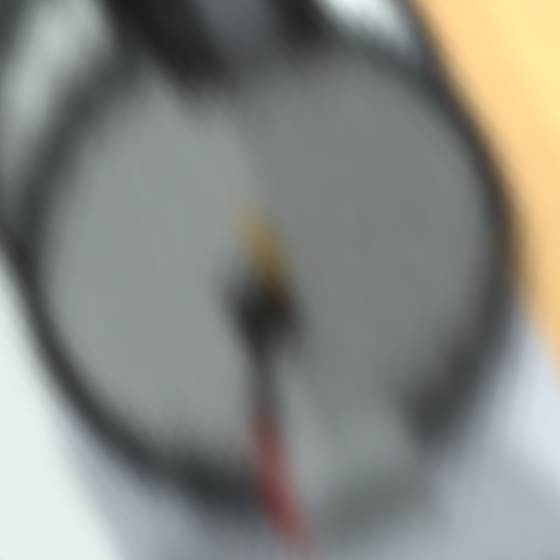

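The rectified view shows the pointer at x≈263 and the mark centroid at (277,484), so they may be up to 3° apart. The oblique view leaves this uncertain. I'll lift the gauge, turn its face squarely to the side camera and measure the mark properly.

```bash
cat > look.py <<'E'
from h import *
tool=R0.inv()*R.from_quat(down(.161))
best=None
for pos in([.42,.12,.42],[.45,.12,.40],[.40,.10,.36],[.48,.10,.36]):
    pos=np.array(pos); d=np.array([-.072,.562,1.039])-pos; yaw=np.arctan2(-d[1],-d[0])
    for T in(30,22,12):
        g=R.from_euler("z",yaw)*R.from_euler("y",np.radians(T)); G=g.as_matrix()  # gz tilts to +gx
        # pos is the dial centre
        tp=pos+(.107-.054)*G[:,2]; q=(g*tool).as_quat(); j=arm.solve_ik(tp,q)
        if j is not None: best=(pos,G,tp,q,T); break
    if best: break
E
python3 - <<'E'
from look import *
print(best[0],best[4],arm.solve_ik(best[2],best[3]))
p,q,_,_=pose(np.radians(20.5),.030); arm.move_straight(p,max_speed=.08); p,q,_,_=pose(0,.13); arm.move_straight(p,q,max_speed=.15)
arm.goto(best[2],best[3]); arm.dwell(.5); o=arm.get_obs(); print(o["clock"],o["tool_pos"]-best[2])
pos,G,tp,q,T=best
fr=[arm.capture("side") for _ in range(8)]; s=fr[0]; im=np.mean([p["pixels"] for p in fr],0).astype(np.float32)
N=560;k=.056; g=np.linspace(-k,k,N); Y,Z=np.meshgrid(-g,-g); c=pos-.008*G[:,0]
uv=proj(s,(c+Y[...,None]*G[:,1]+Z[...,None]*G[:,2]).reshape(-1,3)).astype(np.float32).reshape(N,N,2)
o=cv2.remap(im,uv[...,0],uv[...,1],cv2.INTER_CUBIC); np.save("rect2.npy",o)
v=np.clip((o-20)*1.5,0,255).astype(np.uint8)[...,::-1].copy(); cv2.imwrite("pics/rect2.png",v)
E
```

```text
[0.42 0.12 0.42] 30 [-0.14219672  0.34353266  1.00617454  0.35338871  2.20849301  0.74138562]
29.1667 [-7.12928236e-05  2.47421260e-04 -5.14135627e-05]
```

View pics/rect2.png

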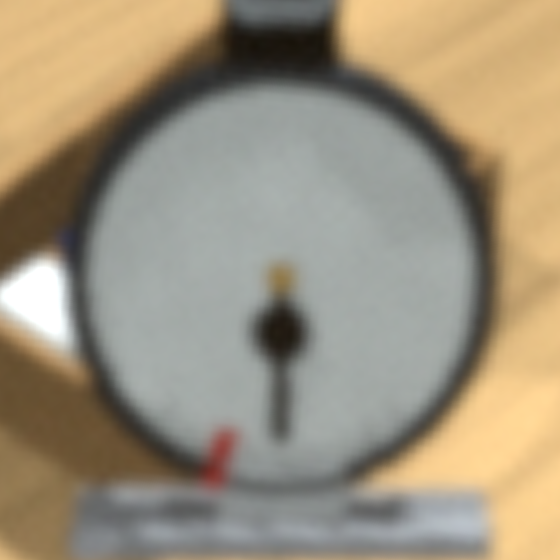

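The rectified dial is now square-on. The pivot is at (280,278), the pointer hangs straight down, and the mark runs from (230,435) to (213,485), which is about 18°. I'll compute the angle exactly, then go back and lean to it.

```bash
python3 - <<'E'
from h import *
o=np.load("rect2.npy"); w=o[...,0]-np.maximum(o[...,1],o[...,2]); w[:400]=0; w[495:]=0; w[:,:190]=0; w[:,260:]=0; w=np.where(w>.35*w.max(),w,0)
yy,xx=np.mgrid[:560,:560]; m=np.array([(xx*w).sum(),(yy*w).sum()])/w.sum()
dk=255-o.mean(2); dk[:350]=0; dk[430:]=0; dk[:,:255]=0; dk[:,305:]=0; dk=np.clip(dk-np.median(dk[380:420,256:304])-15,0,None); px=(xx*dk).sum()/dk.sum()
a=o[...,0]-o[...,2]; a[:260]=0;a[300:]=0;a[:,:260]=0;a[:,300:]=0; a=np.where(a>.5*a.max(),a,0); pv=np.array([(xx*a).sum(),(yy*a).sum()])/a.sum()
wh=(o.mean(2)>110)[200:330,60:500]; e=[(np.nonzero(r)[0].min()+60,np.nonzero(r)[0].max()+60) for r in wh[80:100]]
print(m,px,pv,np.mean(e,0)); A=np.degrees(np.arctan2(pv[0]-m[0],m[1]-pv[1])); print(A,np.degrees(np.arctan2(px-m[0],m[1]-pv[1])))
L=np.radians(A); 
p,q,_,_=pose(0,.13); arm.goto(p,q)
p,q,_,_=pose(L,.024); arm.move_straight(p,q,max_speed=.12); arm.dwell(.4); w0=arm.get_obs()["wrist_force"]
p,q,f,G=pose(L,.011); print(arm.move_straight(p,q,max_speed=.01,contact_N=3)); arm.dwell(1.2)
b=arm.get_obs(); print("h",.011+(b["tool_pos"]-p)@G[:,2],b["wrist_force"]-w0,b["clock"],b["opening"])
Gm=(R.from_quat(b["ee_rot"])*(R0.inv()*R.from_quat(down(.161))).inv()).as_matrix(); print("lean",np.degrees(np.arctan2(-Gm[2,1],Gm[2,2])))
s=arm.capture("side"); t=arm.capture("top"); cv2.imwrite("pics/end.png",np.hstack([cv2.resize(t["pixels"][150:300,120:250,::-1],None,fx=3,fy=3),cv2.resize(s["pixels"][280:430,140:270,::-1],None,fx=3,fy=3)]))
E
```

```text
[217.76588023 459.88144837] 280.4646865036602 [280.61408245 278.77086914] [ 60.   468.85]
19.137573599864723 19.095379889202228
True
h 0.016222261248159776 [0.01463461 1.57919312 8.05559675] 33.9583 0.013364295720315743
lean 19.13433751801334
```

View pics/end.png

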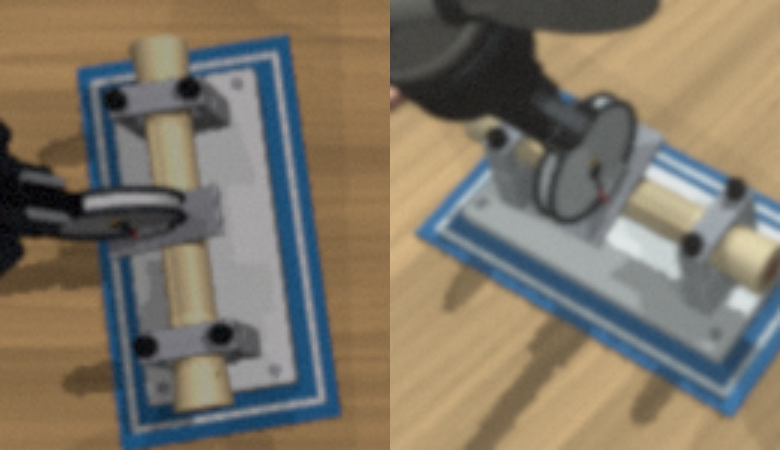

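The end view shows the gauge leaned across the middle of the bone with the pointer on the mark. The holder is inside the outline and the press is about 8 N, so I'm handing in.

```bash
python3 -c "
from station import arm
print(arm.job_done())"
```

```text
the job is handed in; nothing more can be done
None
```

I handed the job in: the holder is released inside the outline, and the gauge is held on the bone at a 19.1° lean, with the pointer on the red mark by my measurement, pressing with about 8 N; no verdict came back.

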